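Lock the grater disc and take its screw cap off

TASK

The grating disc of the vegetable cutter has to come off for washing. Take the flat red-handled disc key out of the rack and push it down through the slot in the disc, right home until its shoulder rests on the disc, so that the disc cannot turn. Leave the key standing there, then unscrew the black cap in the middle of the disc: nobody knows whether this machine has a right-hand or a left-hand thread, so find out which way it gives, turn it that way until it is loose, and lift it straight up. Finish still holding the cap in the gripper, upright and about 8 cm above its place; leave the key in, and do not disturb the food and the bowl around.

Things in the scene. Friction and masses are not known exactly. Their poses are not given: they have to be found in the camera images.
- machine: fixed vegetable cutter: white motor base 256 (x) x 216 (y) mm, steel deck at 100 mm height, bowl and lid off. Origin on the worktop under the spindle axis; -x is the front with the buttons. A low rim (top 109 mm) of 174 mm diameter runs round the disc. A white column 76 mm wide stands 95 to 147 mm behind the axis, top at 170 mm
- seat (a point): point on the spindle axis at the top face of the steel grating disc (150 mm diameter, top 107 mm over the worktop), axes as the machine. The disc turns almost freely (0.03 N m drag) until the key locks it, then has about 0.05 rad of play
- slot (a point): centre of the lock slot in the disc's top face, 59.5 mm from the spindle axis towards the machine's front. The slot is 23 mm long along the machine's x and 7.5 mm wide along its y, goes through the 3 mm disc and on into the deck (7 mm wide there), 34 mm deep in all. The key stands in it with its blade's width along x (either way round). Axes as the machine
- cap: loose black round cap, white line on top, 52 mm diameter, 40 mm tall, 80 g, a coarse quick thread inside. Origin: centre of its underside, z up. It starts screwed down, underside 4 to 5 mm above the disc, its x along the machine's x within a few degrees
- key: loose flat disc key, 70 g: red grip 34 (x) x 12 (y) x 30 (z) mm above the origin; below it a steel blade 20 (x) x 5 (y) mm, 28 mm long, the last 6 mm slimmer (16 x 3.2 mm). Origin: centre of the grip's underside, which is the shoulder that comes to rest; z up. It starts upright in the rack
- rack: fixed white rack, 220 mm (x) x 110 mm; origin at its centre on the worktop. Its front block (92 mm wide, x from -111 to -39 mm, 30 mm high) has the slot in which the key stands, blade's width along the rack's x; two spare discs of 148 mm diameter stand upright across it at x = 20 and 60 mm, tops at 164 mm
- rack_slot (a point): mouth of the key's slot in the rack, 30 mm over the worktop, 75 mm before the rack's origin (-x)
- onion: brown onion, 82 mm wide, 94 mm tall, on the chopping board at the left; a bystander
- lemon: lemon 78 mm long on the chopping board; a bystander
- garlic: garlic bulb 60 mm on the chopping board; a bystander
- bowl: cream bowl, 150 mm diameter, 73 mm tall, left of the machine; a bystander
- tomato: tomato 58 mm, on the worktop at the left; a bystander
- cap_grip (a point): point on the cap's axis 32 mm above its underside, in the solid upper part to grip. Thread hand unknown. Tightening, it stops at once: the fingers feel over 1 N m within 0.25 rad. Loosening, it yields below 0.5 N m, turns about 1.2 rad to a stop and is free from 0.75 rad on; a sprung seal then lifts it 1 to 3 mm. The stud under it ends 26 mm above the disc

How it is judged (in metres and radians):
On the way, in this order (a step that is already met when the one before it is completed fails the run):
1. the key stands in the disc's slot, its shoulder down on the disc, while the cap is still on (z of key in the frame of slot below 0.003 m and horizontal distance between key and slot below 0.006 m and angle between key's own z axis and vertical below 0.15 rad and angle between the x axis of key and the x axis of slot, either way round below 0.25 rad and z of cap in the frame of seat below 0.01 m), for 0.2 s.
2. the cap has been turned loose (more than 0.4 rad either way) while still down on its thread, the key standing in the slot (angle between the x axis of cap and the x axis of machine, either way round above 0.4 rad and z of cap in the frame of seat below 0.014 m and horizontal distance between key and slot below 0.006 m and z of key in the frame of slot below 0.004 m), for 0.05 s.
At the end, for the whole second after the job is handed in: The gripper holds the cap still and upright (within 0.3 rad), its underside 55 to 140 mm above the disc, within 40 mm of the spindle axis, clear of the machine; the key, let go, stands in the slot (within 0.25 rad), its shoulder within 4 mm of the disc and 6 mm of the slot centre (z of cap in the frame of seat between 0.055 and 0.14 m and horizontal distance between cap and seat below 0.04 m and angle between cap's own z axis and vertical below 0.3 rad and contact force between the fingers and cap above 1 N and contact force between cap and machine below 0.3 N and linear speed of cap below 0.03 m/s and horizontal distance between key and slot below 0.006 m and z of key in the frame of slot below 0.004 m and angle between key's own z axis and vertical below 0.25 rad and contact force between the fingers and key below 0.1 N); the arm keeps its last pose, push and grip.
It fails at once if onion, lemon, garlic, bowl or tomato pushed more than 4 cm (distance of any of onion, lemon, garlic, bowl, tomato from where it was at the start of the episode above 0.04 m).
It also fails if it takes over 54 s, if anything falls off the work surface, if the arm or the gripper's body presses on something with over 40 N, if the wrist force passes 120 N, or if a joint passes its speed limit or range.

ROBOT

A 6-joint arm with a two-finger parallel gripper is mounted at the origin on a cart in front of the work surface, level with it; the furniture and walls round the work are solid. World frame = base frame: x ahead of the robot, y to its left, z up, the work surface at z = 0. Lengths are in mm, angles in rad, forces in N, time in s.
With the tool pointing down it reaches from about 300 to 875 mm from the base axis. Payload 6.4 kg.
Tool frame: the origin (TCP) lies at the very end of the fingers, on their centre line; the grasp point (between the pads) lies 19 mm behind it (grasp_offset is the distance from the TCP to the grasp point, in mm); z points along the fingers, y is the line along which they close (so a half turn about z gives the same grasp; the last joint's range is limited). The gripper opens to 88 mm and grips with 3 to 60 N. Pads are 18 mm wide; open, the fingers measure 123 mm over their backs; the gripper's body (75 mm by 187 mm) begins 45 mm behind the grasp point.
Start: joints at [1.073, 0.181, 1.607, -0, 1.354, -0.206], TCP at [165.402, 550.711, 215.214] pointing down, gripper open.
Joint ranges: [-2.99, 2.99], [-0.89, 2.07], [0.3, 2.58], [-1.14, 4.28], [0, 2.63], [-3.12, 3.12]. Speed limits (rad/s): [2.57, 2.57, 3.01, 3.14, 3.14, 3.14].

INTERFACE

Orientations are given as a unit quaternion [x, y, z, w].
In Python, from rig import * gives the robot as it stands.
- The arm moves only by the tool move_arm, never from a script. Its argument "commands" is a list that holds one entry, the list of rows, each a list of 7 numbers: the shift along the tool's x, y, z in mm, then the turn, a rotation vector about the tool's x, y, z in degrees, then the opening, from -1 (shut) to 1 (fully open). In form: [[[x, y, z, rx, ry, rz, fingers], ...]]. A call has 1 to 20 rows; each row shifts and turns the commanded pose from where the row before left it, along the tool's axes as they then stand; what a row does not reach is not made up. A row lasts 1/12 s, in which the tool goes at most 41.7 mm and 7.16 degrees, less where a joint would pass 70% of its speed; a pose out of reach is approached as far as the arm can. A call is refused whole if a number of a shift passes 41.7 or a number of a turn 7.16, either way. A call with a gripper value outside its range is refused whole. The fingers move at their own pace and stop on an object; "squeeze" is the grip in N (left out, the last holds). Time passes only in rows, so rows that do not move let the fingers close. It gives the time, the measured TCP pose, the force, the opening and the grip force at its end, in the units of the state.
- sense(): the state, without advancing time (a new reading comes with each control period).
- read_camera(name): name is "side" or "top" or "wrist"; returns (picture, depth): 420x560x3 uint8, red, green, blue; 420x560 float32, mm along the optical axis (not along the pixel's ray), 0 where there is no reading.
- get_calibration(name): a dict with "camera_matrix" (3x3 intrinsics, pixels), "rvec" (rotation vector, rad) and "tvec" (3), from world to camera coordinates, as OpenCV has them. Camera axes: x right, y down, z forward; pixel columns grow to the right and rows downward; lengths in mm; the calibration is good to about 2 mm. The wrist camera is an equidistant fisheye: a pixel r from the principal point sees the ray r / f radians off the axis. A picture is of the moment at which its call begins: read the wrist's pose just before it. get_calibration takes no time and is no camera call; for the wrist camera it gives the pose at the moment of the call.
- sign_off(): hands the job in; it is judged then, once.
The state is a dict: "time_s": time; "joint_pos": joint angles; "qvel": joint speeds; "effort": joint torques, N m; "tcp_pos": TCP position; "eef_rot": TCP orientation; "wrist_force": force on the tool from outside, world axes, zero at the start; "ft_torque": the same for the moment, N m; "finger_gap": finger opening in mm; "gripper_force": force on a finger pad.
Only numpy, scipy, OpenCV 4.12 (cv2) and the standard library are available. Lean on these libraries where they do the work, as an engineer would, in place of code of your own. Each camera call takes 0.05 s, during which the arm holds its last target. There are 200 camera calls.

## Working session

There is one attempt and no reset: what is moved stays moved. The work goes in short steps, Python scripts to look and compute and a tool call to move; the robot and the scene stay as the last step left them, time stands still between calls to the robot, and variables do not carry over. Pictures are saved under pics/ and viewed, at most 10 in all, crops included, and the job is handed in when it is done.

Besides the shell and the picture viewer there is one more tool, called by a JSON object that holds its "op" and its "data". move_arm: Moves the arm, as the interface text tells. Its arguments: {"type":"object","properties":{"commands":{"type":"array","items":{"type":"array","items":{"type":"array","items":{"type":"number"}}}},"squeeze":{"type":"number"}},"required":["commands"]}

```bash
ls; mkdir -p pics; python3 - <<'E'
from rig import *
import cv2
s=sense();print(s)
for n in("top","side"):
    p,d=read_camera(n);cv2.imwrite(f"pics/{n}0.png",p[:,:,::-1]);import numpy as np;np.save(f"pics/{n}0.npy",d);np.save(f"pics/{n}0rgb.npy",p)
    print(get_calibration(n))
E
```

```text
pics
{'time_s': 0.0, 'joint_pos': array([ 1.07271250e+00,  1.81580453e-01,  1.60795362e+00, -2.33955290e-05,
        1.35378272e+00, -2.06291356e-01]), 'qvel': array([ 0.00047618, -0.0002146 ,  0.0010335 , -0.00023517, -0.00055044,
       -0.00045739]), 'effort': array([ 1.56629307e-03, -4.33867157e+01, -3.41854012e+01,  7.04259169e-02,
        3.84618505e-02, -1.43299317e-04]), 'tcp_pos': array([165.12655882, 550.20363437, 214.31428341]), 'eef_rot': array([ 1.45376644e-01,  9.89376009e-01, -8.13099084e-04, -2.86653595e-04]), 'wrist_force': array([-0.03084195,  0.32222803, -0.14417013]), 'ft_torque': array([ 0.05895169, -0.00717423,  0.02279929]), 'gripper_force': 0.0, 'finger_gap': 88.05857208436633}
{'camera_matrix': array([[399.58900128,   0.        , 283.44963829],
       [  0.        , 399.58900128, 208.73653645],
       [  0.        ,   0.        ,   1.        ]]), 'rvec': array([ 2.12012656, -2.1002178 ,  0.17873722]), 'tvec': array([  95.96419485,  472.18872684, 1094.85658795])}
{'camera_matrix': array([[381.97600212,   0.        , 276.53706193],
       [  0.        , 381.97600212, 211.21161389],
       [  0.        ,   0.        ,   1.        ]]), 'rvec': array([ 2.16226742, -0.45693704,  0.24559833]), 'tvec': array([-412.11737652,  228.69848096, 1134.47903648])}
```

View pics/top0.png

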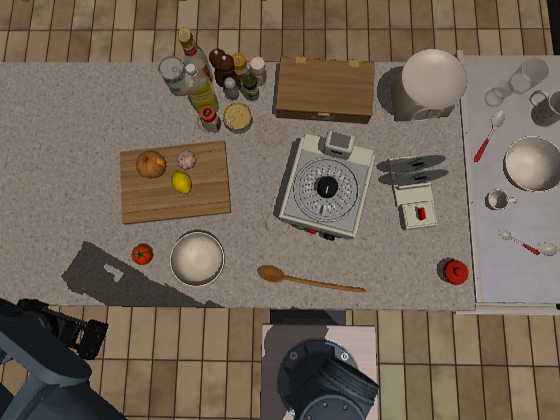

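View pics/side0.png

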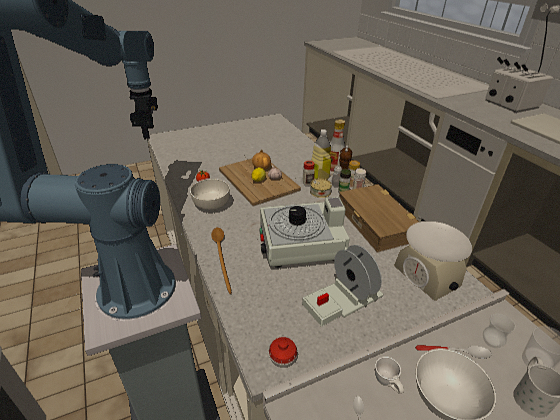

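```bash
cat > h.py <<'E'
import numpy as np, cv2
from rig import *
def world(n,px,d,c=None):
    c=c or get_calibration(n); K=c["camera_matrix"];R=cv2.Rodrigues(np.array(c["rvec"]))[0]
    u,v=px[...,0],px[...,1]
    X=np.stack([(u-K[0,2])/K[0,0]*d,(v-K[1,2])/K[1,1]*d,d],-1)
    return (X-np.array(c["tvec"]).ravel())@R
def cloud(n,d,c=None):
    v,u=np.mgrid[:d.shape[0],:d.shape[1]]
    return world(n,np.stack([u,v],-1).astype(float),d.astype(float),c)
E
python3 - <<'E'
from h import *
for n in("top","side"):
    d=np.load(f"pics/{n}0.npy");p=np.load(f"pics/{n}0rgb.npy").astype(int);W=cloud(n,d);z=W[...,2]
    ok=d>0
    r,g,b=p[...,0],p[...,1],p[...,2]
    box=np.zeros_like(ok)
    if n=="top": kb=(slice(195,230),slice(400,440)); cb=(slice(165,210),slice(300,350))
    else: kb=(slice(285,315),slice(305,340)); cb=(slice(195,235),slice(275,320))
    m=np.zeros_like(ok);m[kb]=True;m&=(r>110)&(g<70)&ok
    q=W[m];print(n,"key",m.sum(),np.median(q,0),q.min(0),q.max(0))
    t=q[q[:,2]>np.percentile(q[:,2],90)-6];print("keytop",len(t),cv2.minAreaRect(t[:,:2].astype(np.float32)),t.mean(0))
    m=np.zeros_like(ok);m[cb]=True;m&=ok&(z>138)&(z<165)
    q=W[m];print(n,"cap",m.sum(),cv2.minEnclosingCircle(q[:,:2].astype(np.float32)),q.mean(0))
    # deck outline, rack block outline
    if n=="top":
        m=np.zeros_like(ok);m[120:245,270:390]=True;m&=ok&(z>80)&(z<125)
        print("deck",m.sum(),cv2.minAreaRect(W[m][:,:2].astype(np.float32)),np.median(W[m],0))
        m=np.zeros_like(ok);m[180:235,392:445]=True;m&=ok&(z>20)&(z<40)
        print("rack",m.sum(),cv2.minAreaRect(W[m][:,:2].astype(np.float32)),np.median(W[m],0))
        m=np.zeros_like(ok);m[120:170,310:370]=True;m&=ok&(z>155)&(z<185)
        print("column",m.sum(),cv2.minAreaRect(W[m][:,:2].astype(np.float32)),np.mean(W[m],0))
p=cv2.imread("pics/top0.png");cv2.imwrite("pics/c1.png",cv2.resize(p[125:245,275:450],None,fx=4.5,fy=4.5,interpolation=cv2.INTER_CUBIC))
E
```

```text
top key 35 [ 459.48748643 -289.52808827   60.40692469] [ 445.09314023 -295.21299472   56.97826102] [ 474.15553504 -284.30240156   65.62485249]
keytop 35 ((459.656982421875, -289.4349670410156), (29.473506927490234, 9.769665718078613), 5.665373802185059) [ 459.3144373  -289.47427521   60.23799843]
top cap 319 ((515.364013671875, -17.403966903686523), 26.77558135986328) [514.20886471 -16.78976881 151.5189664 ]
deck 6257 ((535.194580078125, -22.3358154296875), (216.1839599609375, 254.6282501220703), 75.30734252929688) [519.92668757 -15.89608186 102.09998493]
rack 878 ((490.367919921875, -285.2365417480469), (130.77027893066406, 99.69249725341797), 7.807753086090088) [ 467.37869087 -282.41741795   30.56159712]
column 537 ((631.6449584960938, -47.553592681884766), (75.3391342163086, 50.70078659057617), 75.22380828857422) [629.09281799 -47.05986074 167.82578594]
side key 50 [ 456.44317744 -293.68571013   59.54974057] [ 441.52488338 -298.65596428   41.77974268] [ 474.18126154 -283.09587645   62.41092321]
keytop 38 ((457.24749755859375, -291.95745849609375), (29.616973876953125, 11.60402774810791), 12.72189712524414) [ 457.35552985 -292.17594946   59.85998097]
side cap 175 ((511.87750244140625, -20.103137969970703), 26.59483528137207) [509.40519767 -25.48387207 149.35370343]
```

View pics/c1.png

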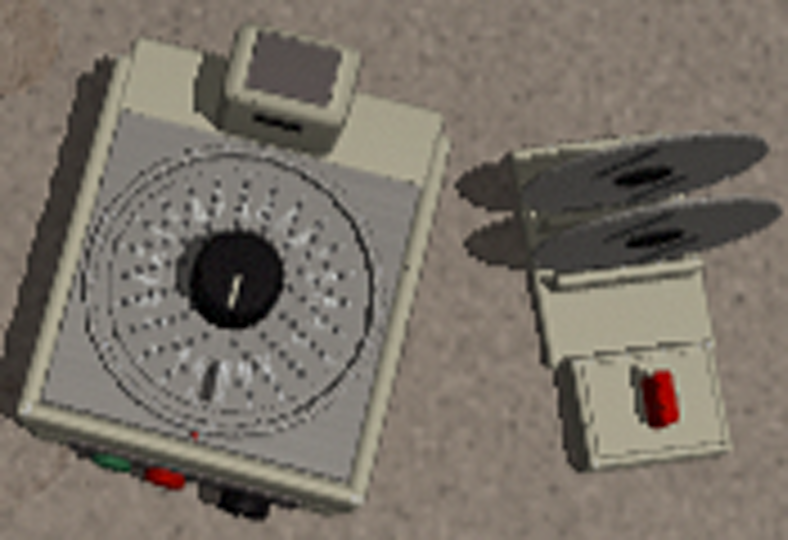

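{"op": "move_arm", "data": {"commands": [[[-20,-27.7,0,0,0,0,1],[-20,-27.7,0,0,0,0,1],[-20,-27.7,0,0,0,0,1],[-20,-27.7,0,0,0,0,1],[-20,-27.7,0,0,0,0,1],[-20,-27.7,0,0,0,0,1],[-20,-27.7,0,0,0,0,1],[-20,-27.7,0,0,0,0,1],[-20,-27.7,0,0,0,0,1],[-20,-27.7,0,0,0,0,1],[-20,-27.7,0,0,0,0,1],[-20,-27.7,0,0,0,0,1],[-20,-27.7,0,0,0,0,1],[-20,-27.7,0,0,0,0,1],[-20,-27.7,0,0,0,0,1],[-20,-27.7,0,0,0,0,1],[-20,-27.7,0,0,0,0,1],[-20,-27.7,0,0,0,0,1],[-20,-27.7,0,0,0,0,1],[-20,-27.7,0,0,0,0,1]]]}}

```text
time_s: 1.77
tcp_pos: [389.1, -96.7, 215.0]
eef_rot: [0.146, 0.989, 0.0, 0.0]
wrist_force: [-0.1, 0.2, -0.0]
finger_gap: 87.9
gripper_force: 0.0
```

```bash
cat >> h.py <<'E'
from scipy.spatial.transform import Rotation as Ro
def go(x,y,z,yaw):
    """tool-frame shift from the measured pose to (x,y,z), and the turn about tool z (deg) to bring tool x to yaw (deg)"""
    s=sense();R=Ro.from_quat(s["eef_rot"]);M=R.as_matrix()
    now=np.degrees(np.arctan2(M[1,0],M[0,0]));dy=(yaw-now+90)%180-90
    print("t",round(s["time_s"],2),"tcp",s["tcp_pos"].round(1),"yaw",now.round(1),"tilt",np.degrees(np.arccos(-M[2,2])).round(2),"q",s["joint_pos"].round(2),
      "F",s["wrist_force"].round(1),"T",s["ft_torque"].round(2),"gap",round(s["finger_gap"],1),"gf",round(s["gripper_force"],1))
    print("shift in tool",(M.T@(np.array([x,y,z])-s["tcp_pos"])).round(1),"turn rz",round(-dy,1))
E
python3 -c "
from h import *
go(459,-290,150,186)
c=get_calibration('wrist');R=cv2.Rodrigues(np.array(c['rvec']))[0];s=sense()
o=-R.T@np.array(c['tvec']).ravel();M=Ro.from_quat(s['eef_rot']).as_matrix()
print('cam in tool',M.T@(o-s['tcp_pos']),M.T@R.T,c['camera_matrix'])
"
```

```text
t 1.77 tcp [389.1 -96.7 215. ] yaw 163.2 tilt 0.01 q [-0.54 -0.24  2.01  0.    1.36 -1.82] F [-0.1  0.2 -0. ] T [-0.   -0.02 -0.04] gap 87.9 gf 0.0
shift in tool [-122.7 -164.9   65. ] turn rz -22.8
cam in tool [  68.13991201   -0.38377291 -170.94480138] [[ 4.87457090e-04 -9.64547386e-01 -2.63909271e-01]
 [ 9.99999835e-01  3.89983794e-04  4.21732663e-04]
 [-3.03860799e-04 -2.63909433e-01  9.64547417e-01]] [[325.1922621    0.         278.03169345]
 [  0.         325.1922621  210.17575283]
 [  0.           0.           1.        ]]
```

{"op": "move_arm", "data": {"commands": [[[-20.4,-27.5,5,0,0,0,1],[-20.4,-27.5,10,0,0,0,1],[-20.4,-27.5,10,0,0,0,1],[-20.4,-27.5,10,0,0,0,1],[-20.4,-27.5,10,0,0,0,1],[-20.4,-27.5,10,0,0,0,1],[0,0,2,0,0,-5.7,0],[0,0,2,0,0,-5.7,0],[0,0,2,0,0,-5.7,0],[0,0,2,0,0,-5.7,0],[0,0,0,0,0,0,0],[0,0,0,0,0,0,0]]]}}

```text
time_s: 2.77
tcp_pos: [458.6, -287.9, 151.8]
eef_rot: [-0.052, 0.999, 0.0, -0.0]
wrist_force: [-0.3, -0.7, -1.0]
finger_gap: 50.2
gripper_force: 0.0
```

```bash
cat >> h.py <<'E'
def wcloud(tag):
    c=get_calibration("wrist");p,d=read_camera("wrist")
    cv2.imwrite(f"pics/{tag}.png",p[:,:,::-1])
    K=c["camera_matrix"];R=cv2.Rodrigues(np.array(c["rvec"]))[0]
    v,u=np.mgrid[:420,:560].astype(float);a=(u-K[0,2])/K[0,0];b=(v-K[1,2])/K[1,1];t=np.hypot(a,b)+1e-9
    k=np.tan(np.minimum(t,1.5))/t;X=np.stack([a*k*d,b*k*d,d],-1)
    return p.astype(int),d,(X-np.array(c["tvec"]).ravel())@R
E
python3 - <<'E'
from h import *
go(459,-290,100,186)
p,d,W=wcloud("w1");z=W[...,2];r,g=p[...,0],p[...,1]
m=(r>100)&(g<60)&(d>0)&(np.abs(W[...,0]-459)<40)&(np.abs(W[...,1]+290)<40)
t=W[m&(z>53)&(z<67)];print(m.sum(),len(t),cv2.minAreaRect(t[:,:2].astype(np.float32)),t.mean(0))
v,u=np.nonzero(m);print(u.min(),u.max(),v.min(),v.max())
E
```

```text
t 2.77 tcp [ 458.6 -287.9  151.8] yaw -174.1 tilt 0.06 q [-0.78  0.17  1.75 -0.    1.22 -2.45] F [-0.3 -0.7 -1. ] T [-0.03 -0.   -0.03] gap 50.2 gf 0.0
shift in tool [-0.2 -2.2 51.8] turn rz -0.1
538 508 ((460.9554748535156, -289.9071960449219), (32.876956939697266, 11.0960693359375), 6.083005905151367) [ 459.71282183 -289.78368077   60.98286751]
269 282 185 227
```

View pics/w1.png

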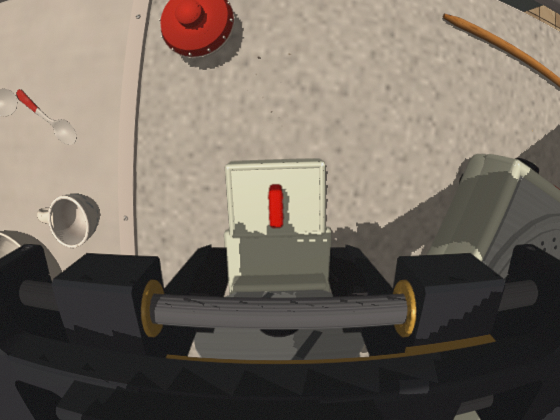

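{"op": "move_arm", "data": {"commands": [[[-1.2,-2,30,0,0,0,0],[0,0,30,0,0,0,0],[0,0,25,0,0,0,0],[0,0,15,0,0,0,0],[0,0,10,0,0,0,0],[0,0,5,0,0,0,0],[0,0,0,0,0,0,0],[0,0,0,0,0,0,-1],[0,0,0,0,0,0,-1],[0,0,0,0,0,0,-1],[0,0,0,0,0,0,-1],[0,0,0,0,0,0,-1],[0,0,0,0,0,0,-1]]], "squeeze": 30}}

```text
time_s: 3.9
tcp_pos: [460.5, -290.2, 37.6]
eef_rot: [-0.053, 0.999, -0.0, 0.0]
wrist_force: [-0.0, -0.5, -0.5]
finger_gap: 6.2
gripper_force: 0.0
```

```bash
python3 -c "
from h import *
go(457.3,-2,190,165.2)"
```

```text
t 3.9 tcp [ 460.5 -290.2   37.6] yaw -173.9 tilt 0.04 q [-0.78  0.34  1.81 -0.    0.99 -2.46] F [-0.  -0.5 -0.5] T [ 0.04 -0.04  0.04] gap 6.2 gf 0.0
shift in tool [ -27.4  286.8 -152.5] turn rz 20.9
```

```bash
python3 - <<'E'
from h import *
p,d,W=wcloud("w2");z=W[...,2];r,g=p[...,0],p[...,1]
print(sense()["finger_gap"])
m=(r>100)&(g<60)&(d>0)&(np.abs(W[...,0]-459)<60)&(np.abs(W[...,1]+290)<60)
t=W[m];print(m.sum(),len(t),np.median(t,0) if len(t) else 0)
p,d=read_camera("side");cv2.imwrite("pics/s2.png",cv2.resize(p[200:340,240:420,::-1],None,fx=4,fy=4))
E
```

```text
2.2056184539723165
457 457 [ 445.55332444 -291.46846937   57.98407577]
```

View pics/w2.png

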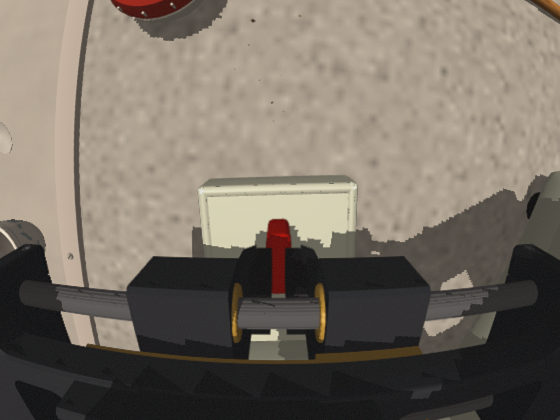

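View pics/s2.png

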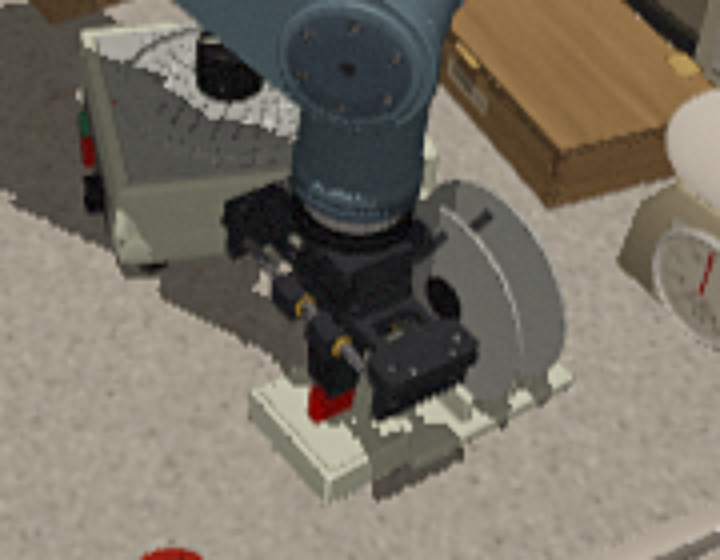

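{"op": "move_arm", "data": {"commands": [[[0,0,0,0,0,0,-1],[0,0,0,0,0,0,-1],[0,0,0,0,0,0,-1]]], "squeeze": 30}}

```text
time_s: 4.25
tcp_pos: [460.3, -290.0, 37.2]
eef_rot: [-0.053, 0.999, 0.0, -0.0]
wrist_force: [-0.0, 0.1, 0.5]
finger_gap: 0.5
gripper_force: 0.0
```

```bash
python3 - <<'E'
from h import *
go(457.3,-2,190,165.2)
p,d,W=wcloud("w3")
cv2.imwrite("pics/w3c.png",cv2.resize(p[200:370,180:380,::-1].astype(np.uint8),None,fx=3.4,fy=3.4))
E
```

```text
t 4.25 tcp [ 460.3 -290.    37.2] yaw -173.9 tilt 0.0 q [-0.78  0.34  1.81 -0.    0.99 -2.46] F [-0.   0.1  0.5] T [ 0.03 -0.02  0.03] gap 0.5 gf 0.0
shift in tool [ -27.5  286.7 -152.8] turn rz 20.9
```

View pics/w3c.png

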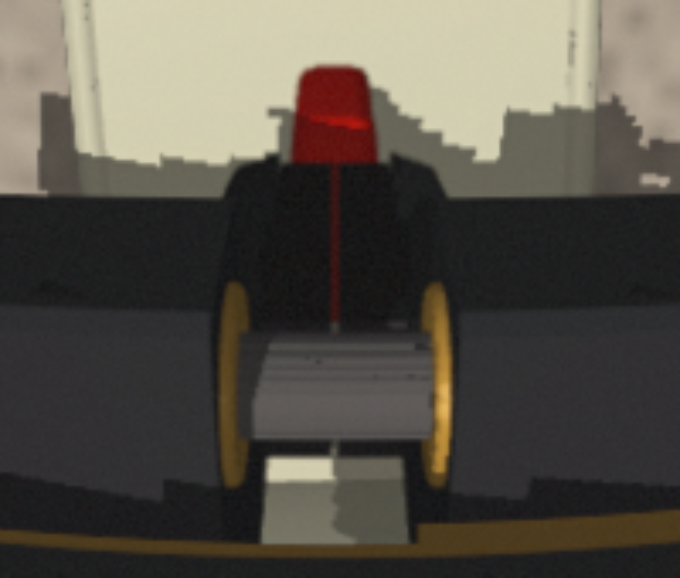

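```bash
python3 - <<'E'
from h import *
p,d,W=wcloud("w4");np.set_printoptions(suppress=True,precision=1)
for v in range(215,330,8):
    print(v,[ (tuple(W[v,u].round(0)),int(d[v,u])) for u in (262,272,278,286)])
p,d=read_camera("side");S=cloud("side",d);dark=(p.max(2)<60)&(d>0)&(np.abs(S[...,0]-460)<25)&(np.abs(S[...,1]+290)<60)&(S[...,2]<140)
z=S[dark][:,2];print("side dark z hist",np.histogram(z,bins=range(20,141,10)))
q=S[dark];print(q[np.argsort(z)[:8]])
E
```

```text
215 [((np.float64(445.0), np.float64(-301.0), np.float64(31.0)), 184), ((np.float64(443.0), np.float64(-295.0), np.float64(32.0)), 183), ((np.float64(443.0), np.float64(-292.0), np.float64(32.0)), 183), ((np.float64(443.0), np.float64(-287.0), np.float64(32.0)), 183)]
223 [((np.float64(449.0), np.float64(-301.0), np.float64(31.0)), 186), ((np.float64(445.0), np.float64(-295.0), np.float64(41.0)), 175), ((np.float64(445.0), np.float64(-292.0), np.float64(42.0)), 174), ((np.float64(445.0), np.float64(-287.0), np.float64(41.0)), 175)]
231 [((np.float64(454.0), np.float64(-300.0), np.float64(32.0)), 185), ((np.float64(445.0), np.float64(-295.0), np.float64(55.0)), 161), ((np.float64(444.0), np.float64(-292.0), np.float64(56.0)), 160), ((np.float64(445.0), np.float64(-288.0), np.float64(54.0)), 162)]
239 [((np.float64(458.0), np.float64(-300.0), np.float64(32.0)), 186), ((np.float64(447.0), np.float64(-294.0), np.float64(61.0)), 156), ((np.float64(447.0), np.float64(-292.0), np.float64(61.0)), 155), ((np.float64(447.0), np.float64(-288.0), np.float64(61.0)), 156)]
247 [((np.float64(450.0)
[... 2582 characters left out ...]
p.float64(143.0)), 74), ((np.float64(436.0), np.float64(-291.0), np.float64(144.0)), 73)]
327 [((np.float64(439.0), np.float64(-296.0), np.float64(144.0)), 73), ((np.float64(440.0), np.float64(-294.0), np.float64(143.0)), 75), ((np.float64(439.0), np.float64(-292.0), np.float64(143.0)), 75), ((np.float64(438.0), np.float64(-291.0), np.float64(144.0)), 74)]
side dark z hist (array([ 0,  1,  0,  1, 15, 28, 28, 17,  6,  0,  5, 19]), array([ 20,  30,  40,  50,  60,  70,  80,  90, 100, 110, 120, 130, 140]))
[[ 484.3 -301.8   30.2]
 [ 448.1 -282.9   59.6]
 [ 448.3 -298.6   63.8]
 [ 448.9 -302.8   64. ]
 [ 447.4 -283.6   64.6]
 [ 447.8 -288.2   65.2]
 [ 448.4 -292.6   65.4]
 [ 449.  -297.    65.8]]
```

Depth readings show the fingers closed above the key: the tips are at z≈64 while the reported TCP is 37. The real finger ends therefore sit about 27 mm behind the reported TCP. I'll open, go 24 mm lower and check.

{"op": "move_arm", "data": {"commands": [[[0,0,0,0,0,0,0],[0,0,0,0,0,0,0],[0,0,0,0,0,0,0],[0,0,0,0,0,0,0],[0,0,0,0,0,0,0],[0,0,0,0,0,0,0],[0,0,8,0,0,0,0],[0,0,8,0,0,0,0],[0,0,8,0,0,0,0],[0,0,0,0,0,0,0]]]}}

```text
time_s: 5.23
tcp_pos: [458.9, -288.8, 10.8]
eef_rot: [-0.053, 0.999, 0.001, -0.001]
wrist_force: [-1.0, -0.0, 0.0]
finger_gap: 44.1
gripper_force: 0.0
```

```bash
python3 - <<'E'
from h import *
go(460.2,-289.9,10,186.1)
p,d,W=wcloud("w5")
# finger front faces: dark pixels, x within 430..475, |y| near fingers
q=W[(p.max(2)<70)&(d>0)&(np.abs(W[...,0]-455)<12)&(np.abs(W[...,1]+290)<45)&(W[...,2]<90)&(W[...,2]>20)]
print(np.histogram(q[:,2],bins=range(20,91,3)))
p,d=read_camera("side");S=cloud("side",d);dark=(p.max(2)<60)&(d>0)&(np.abs(S[...,0]-455)<15)&(np.abs(S[...,1]+290)<45)&(S[...,2]<90)
print(np.histogram(S[dark][:,2],bins=range(20,91,3)))
E
```

```text
t 5.23 tcp [ 458.9 -288.8   10.8] yaw -173.9 tilt 0.22 q [-0.78  0.39  1.81  0.    0.94 -2.46] F [-1. -0.  0.] T [ 0.02  0.05 -0.05] gap 44.1 gf 0.0
shift in tool [-1.2 -1.3  0.8] turn rz -0.0
(array([  0,   0,   0,   6,   7,  98, 170, 208, 216, 249, 230, 295, 368,
       352, 318, 288, 281, 275, 323, 384, 466, 174,  65]), array([20, 23, 26, 29, 32, 35, 38, 41, 44, 47, 50, 53, 56, 59, 62, 65, 68,
       71, 74, 77, 80, 83, 86, 89]))
(array([ 0,  0,  0,  0,  0,  3,  6, 11, 10, 11, 12, 15, 15,  7, 12,  7,  5,
       10,  6,  7,  7,  4,  1]), array([20, 23, 26, 29, 32, 35, 38, 41, 44, 47, 50, 53, 56, 59, 62, 65, 68,
       71, 74, 77, 80, 83, 86, 89]))
```

{"op": "move_arm", "data": {"commands": [[[0,0,0,0,0,0,-1],[0,0,0,0,0,0,-1],[0,0,0,0,0,0,-1],[0,0,0,0,0,0,-1],[0,0,0,0,0,0,-1],[0,0,0,0,0,0,-1],[0,0,0,0,0,0,-1]]], "squeeze": 30}}

```text
time_s: 5.92
tcp_pos: [460.4, -290.1, 13.5]
eef_rot: [-0.053, 0.999, -0.0, 0.0]
wrist_force: [-0.5, -0.1, 2.2]
finger_gap: 11.8
gripper_force: 30.0
```

```bash
python3 -c "
from h import *
go(460.2,-289.9,10,186.1)"
```

```text
t 5.92 tcp [ 460.4 -290.1   13.5] yaw -173.9 tilt 0.02 q [-0.78  0.39  1.81  0.    0.94 -2.46] F [-0.5 -0.1  2.2] T [0.06 0.04 0.02] gap 11.8 gf 30.0
shift in tool [0.2 0.3 3.5] turn rz -0.0
```

{"op": "move_arm", "data": {"commands": [[[0,0,-8,0,0,0,-1],[0,0,-20,0,0,0,-1],[0,0,-30,0,0,0,-1],[0,0,-30,0,0,0,-1],[0,0,-30,0,0,0,-1],[0,0,-12,0,0,0,-1],[-0.5,18,0,0,0,0,-1],[-1,34,0,0,0,0,-1],[-1,36,0,0,0,0,-1],[-1,36,0,0,0,0,-1],[-1,36,0,0,0,0,-1],[-1,34,0,0,0,0,-1],[-0.5,24,0,0,0,0,-1],[-0.5,12.5,0,0,0,0,-1],[0,0,0,0,0,5.2,-1],[0,0,0,0,0,5.2,-1],[0,0,0,0,0,5.2,-1],[0,0,0,0,0,5.2,-1],[0,0,0,0,0,0,-1],[0,0,0,0,0,0,-1]]]}}

```text
time_s: 7.58
tcp_pos: [442.0, -60.0, 142.8]
eef_rot: [0.127, 0.992, 0.0, -0.0]
wrist_force: [-0.2, -0.1, -1.2]
finger_gap: 11.9
gripper_force: 30.0
```

```bash
python3 - <<'E'
from h import *
go(457.3,-2,143,165.2)
p,d,W=wcloud("w6");np.save("pics/w6W.npy",W);np.save("pics/w6p.npy",p)
# rectified top-down view at z=107 around machine axes, 0.5 mm/px
v,u=np.nonzero((np.abs(W[...,0]-457.3)<25)&(np.abs(W[...,1]+2)<25));print(u.min(),u.max(),v.min(),v.max())
E
```

```text
t 7.58 tcp [442.  -60.  142.8] yaw 165.4 tilt 0.04 q [-0.4  -0.03  1.99 -0.    1.18 -1.72] F [-0.2 -0.1 -1.2] T [ 0.02  0.01 -0.  ] gap 11.9 gf 30.0
shift in tool [-0.2 60.  -0.2] turn rz 0.2
324 559 183 419
```

View pics/w6.png

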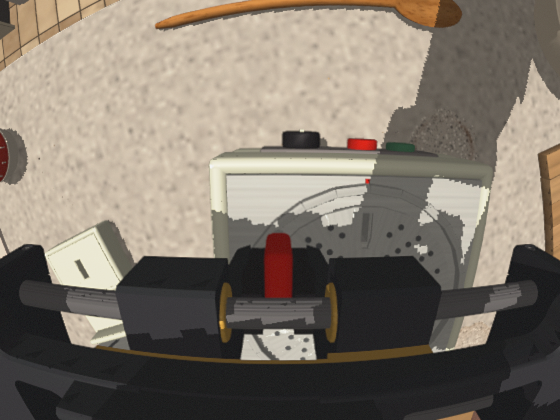

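```bash
python3 - <<'E'
from h import *
p=np.load("pics/w6p.npy");W=np.load("pics/w6W.npy");g=p.sum(2)//3
print("z around",W[205:250:5,355].round(0)[:,2],W[205:250:5,367].round(0)[:,2])
print(g[206:252:2,354:382])
# deck direction: rays to plane z=107 (same pose as when picture taken)
c=get_calibration("wrist");K=c["camera_matrix"];R=cv2.Rodrigues(np.array(c["rvec"]))[0];o=-R.T@np.array(c["tvec"]).ravel()
v,u=np.mgrid[:420,:560].astype(float);a=(u-K[0,2])/K[0,0];b=(v-K[1,2])/K[1,1];t=np.hypot(a,b)+1e-9
D=np.stack([a/t*np.sin(t),b/t*np.sin(t),np.cos(t)],-1)@R
P=o+D*((107-o[2])/D[...,2])[...,None]
np.save("pics/w6P.npy",P);print(P[[212,243],[367,366]],P[228,367])
E
```

```text
z around [102. 107. 108. 109. 108. 108. 108. 109. 108.] [102. 109.  96.  97.  97.  99.  99. 101. 106.]
[[111 114 114 114 115 114 116 108  88  87  88  88  88  89  89  88  87  89
   88  88  87  87  89  91  91  92  92  94]
 [202 198 196 198 188 112 100 102 100  99  97  99  99  99 100  99 100  99
  101 100  99  99  99  98  97  99 100  98]
 [228 211 197 196 166 105  97  99  98 100  98 100  99  99  98  99  98  99
   99 100  99  99 100  98  99  99 100 101]
 [112 107 105 107  98  99 100 100  99  94  94  94  95  95  93  97  97  98
   96  97  98  99  97  98  99 100 100  99]
 [141  99  97  99 100  99  99 100  92  79  75  75  75  76  76  84  93  94
   83  92 100  99  99  99  98  99 101 100]
 [140  99  97  98  99 100 100 100  92  75  75  76  76  75  76  86  94  94
   83  95  97  98  98  99 100 100 101  96]
 [ 99  99  98  99 100 100 100  97  87  77  76  76  76  74  76  87  91  92
   80  97  98  98  98  99  99 100  97  98]
 [ 98  99  98  99 100  98 100  96  87  76  74  77  75  74  77  91  95  88
   83  99  99  98  96  99 101  97  96 100]
 [ 98  99  99  98  98 100  99  96  83  75  75  75  74  75  81
[... 1120 characters left out ...]
00  99  99 100  97  95  96  97  96  96  97  95  82  83  96  99
   98  98  99  99 100  97 100  99  98  98]
 [ 98  99  99 100  99 100  99  99 102 101 101 101 101  90  82  97 100  99
   98  98  99  99  97  98  98  99  98  98]
 [ 97  97 100 102  99  99  98 100 101 101  99 101  97  81  90  99  97  98
   99 100  99  96  98  99 100  98  99 100]
 [ 98  98 100  99 100  97  97  95  90  88  89  88  88  86  92  96  99 101
  100  99  97  97  99 100  99 100  99  98]
 [ 97  97  97  98  98 100 100  98  96  97  96  97 100  99  99 100 100 101
   98  96  97  97 100  99  98 100  99  99]]
[[447.14497784   0.61096109 107.        ]
 [469.1904111   -3.91970272 107.        ]] [458.43282114  -1.3772672  107.        ]
```

{"op": "move_arm", "data": {"commands": [[[0,18,0,0,0,0,-1],[-0.6,26,0,0,0,0,-1],[-0.6,16.2,0,0,0,0,-1],[0,0,10,0,0,0,-1],[0,0,8,0,0,0,-1],[0,0,4,0,0,0,-1],[0,0,3,0,0,0,-1],[0,0,2,0,0,0,-1],[0,0,2,0,0,0,-1],[0,0,2,0,0,0,-1],[0,0,0,0,0,0,-1]]]}}

```text
time_s: 8.55
tcp_pos: [458.7, -2.6, 112.0]
eef_rot: [0.128, 0.992, -0.0, -0.0]
wrist_force: [0.2, -0.1, -1.0]
finger_gap: 11.4
gripper_force: 30.0
```

```bash
python3 -c "
from h import *
go(458.4,-2,90,165.3)"
```

```text
t 8.55 tcp [458.7  -2.6 112. ] yaw 165.3 tilt 0.01 q [-0.27  0.04  1.98 -0.    1.11 -1.58] F [ 0.2 -0.1 -1. ] T [-0.04 -0.01 -0.01] gap 11.4 gf 30.0
shift in tool [ 0.5  0.5 22. ] turn rz -0.0
```

{"op": "move_arm", "data": {"commands": [[[0,0,2,0,0,0,-1],[0,0,2,0,0,0,-1],[0,0,2,0,0,0,-1],[0,0,0,0,0,0,-1]]]}}

```text
time_s: 8.88
tcp_pos: [458.5, -2.2, 105.8]
eef_rot: [0.128, 0.992, 0.0, -0.0]
wrist_force: [-0.5, 0.5, -0.9]
finger_gap: 11.7
gripper_force: 30.0
```

```bash
python3 -c "
from h import *
go(458.4,-2,90,165.3)"
```

```text
t 8.88 tcp [458.5  -2.2 105.8] yaw 165.3 tilt 0.04 q [-0.26  0.05  1.99 -0.    1.1  -1.58] F [-0.5  0.5 -0.9] T [-0.   -0.03 -0.05] gap 11.7 gf 30.0
shift in tool [ 0.1  0.1 15.8] turn rz -0.0
```

{"op": "move_arm", "data": {"commands": [[[0,0,3,0,0,0,-1],[0,0,3,0,0,0,-1],[0,0,3,0,0,0,-1],[0,0,3,0,0,0,-1],[0,0,2,0,0,0,-1],[0,0,1,0,0,0,-1],[0,0,0.7,0,0,0,-1],[0,0,0,0,0,0,-1]]]}}

```text
time_s: 9.55
tcp_pos: [458.8, -2.2, 90.5]
eef_rot: [0.128, 0.992, -0.0, -0.0]
wrist_force: [0.1, 1.5, -0.8]
finger_gap: 11.7
gripper_force: 30.0
```

```bash
python3 -c "
from h import *
go(458.4,-2,90,165.3)"
```

```text
t 9.55 tcp [458.8  -2.2  90.5] yaw 165.3 tilt 0.01 q [-0.26  0.08  2.   -0.    1.06 -1.58] F [ 0.1  1.5 -0.8] T [-0.02 -0.    0.02] gap 11.7 gf 30.0
shift in tool [0.5 0.1 0.5] turn rz -0.0
```

Nearly home with no resistance, so I'll press gently until the shoulder carries force.

{"op": "move_arm", "data": {"commands": [[[0,0,0.7,0,0,0,-1],[0,0,0.7,0,0,0,-1],[0,0,0.7,0,0,0,-1],[0,0,0,0,0,0,-1]]]}}

```text
time_s: 9.88
tcp_pos: [459.0, -2.3, 90.2]
eef_rot: [0.128, 0.992, -0.0, 0.0]
wrist_force: [-9.0, 1.8, 17.2]
finger_gap: 11.8
gripper_force: 30.0
```

```bash
python3 -c "
from h import *
go(458.4,-2,90,165.3)"
```

```text
t 9.88 tcp [459.   -2.3  90.2] yaw 165.3 tilt 0.02 q [-0.26  0.08  2.   -0.    1.06 -1.58] F [-9.   1.8 17.2] T [0.24 1.43 0.01] gap 11.8 gf 30.0
shift in tool [0.7 0.1 0.2] turn rz 0.0
```

{"op": "move_arm", "data": {"commands": [[[0,0,-1,0,0,0,-1],[0,0,0,0,0,0,0.7],[0,0,0,0,0,0,0.7],[0,0,0,0,0,0,0.7],[0,0,0,0,0,0,0.7],[0,0,-10,0,0,0,0.7],[0,0,-25,0,0,0,0.7],[0,0,-25,0,0,0,0.7],[-15,0,0,0,0,0,0.7],[-25,0,0,0,0,0,0.7],[-18,0,0,0,0,0,0.7],[0,0,0,0,0,6,0.7],[0,0,0,0,0,6,0.7],[0,0,0,0,0,6,0.7],[0,0,0,0,0,6,0.7],[0,0,0,0,0,6,0.7],[0,0,0,0,0,0,0.7]]]}}

```text
time_s: 11.3
tcp_pos: [515.0, -17.0, 150.0]
eef_rot: [0.382, 0.924, 0.0, 0.0]
wrist_force: [0.5, -0.2, -0.1]
finger_gap: 74.6
gripper_force: 0.0
```

```bash
python3 - <<'E'
from h import *
go(515.8,-17.3,102,135.3)
p,d,W=wcloud("w7");z=W[...,2]
m=(d>0)&(np.abs(z-151)<6)&(np.hypot(W[...,0]-516,W[...,1]+17)<32)
if m.any(): q=W[m];print("cap",m.sum(),np.median(q,0),q.min(0),q.max(0),cv2.minEnclosingCircle(q[:,:2].astype(np.float32)))
r,g=p[...,0],p[...,1]
m=(r>60)&(g<0.4*r)&(d>0)&(np.hypot(W[...,0]-459,W[...,1]+2)<30)&(z>128);q=W[m]
if len(q):print("key",len(q),q.mean(0),cv2.minAreaRect(q[:,:2].astype(np.float32)),np.percentile(q[:,2],[5,50,95]))
E
```

```text
t 11.3 tcp [515. -17. 150.] yaw 135.1 tilt 0.02 q [-0.26  0.12  1.82  0.    1.21 -1.05] F [ 0.5 -0.2 -0.1] T [-0.06 -0.01  0.03] gap 74.6 gf 0.0
shift in tool [-0.8  0.3 48. ] turn rz -0.2
cap 6214 [513.58168424 -15.09881203 153.24846335] [488.96672507 -44.58281593 145.04092719] [542.91957606   9.56654639 155.71154651] ((515.8526000976562, -17.587671279907227), 27.26604652404785)
key 1213 [460.55433816  -1.74764219 137.48862652] ((460.4538269042969, -2.1660642623901367), (12.343914985656738, 33.057804107666016), 74.05601501464844) [132.90562627 138.02366416 139.26330636]
```

View pics/w7.png

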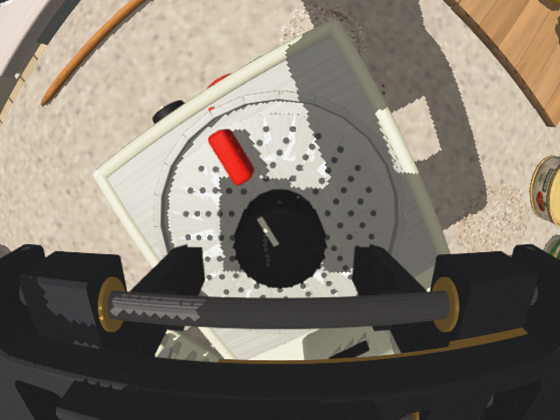

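{"op": "move_arm", "data": {"commands": [[[-0.7,0.3,15,0,0,0,0.7],[0,0,15,0,0,0,0.7],[0,0,10,0,0,0,0.7],[0,0,5,0,0,0,0.7],[0,0,0,0,0,0,-1],[0,0,0,0,0,0,-1],[0,0,0,0,0,0,-1],[0,0,0,0,0,0,-1],[0,0,0,0,0,0,-1]]], "squeeze": 50}}

```text
time_s: 12.1
tcp_pos: [516.5, -17.2, 105.3]
eef_rot: [0.38, 0.925, 0.0, 0.001]
wrist_force: [1.6, 1.4, 1.1]
finger_gap: 51.1
gripper_force: 50.0
```

```bash
python3 -c "
from h import *
go(515.8,-17.3,102,135.3)"
```

```text
t 12.1 tcp [516.5 -17.2 105.3] yaw 135.3 tilt 0.12 q [-0.26  0.18  1.85  0.    1.11 -1.05] F [1.6 1.4 1.1] T [ 0.18 -0.25  0.03] gap 51.1 gf 50.0
shift in tool [ 0.4 -0.6  3.3] turn rz -0.0
```

{"op": "move_arm", "data": {"commands": [[[0,0,0,0,0,-2,-1],[0,0,0,0,0,-2,-1],[0,0,0,0,0,-2,-1],[0,0,0,0,0,-2,-1],[0,0,0,0,0,0,-1]]]}}

```text
time_s: 12.52
tcp_pos: [516.4, -17.3, 105.4]
eef_rot: [0.315, 0.949, 0.0, 0.001]
wrist_force: [0.7, 1.1, 4.2]
finger_gap: 51.0
gripper_force: 50.0
```

```bash
python3 -c "
from h import *
go(515.8,-17.3,102,135.3)"
```

```text
t 12.52 tcp [516.4 -17.3 105.4] yaw 143.3 tilt 0.11 q [-0.26  0.18  1.85  0.    1.11 -1.19] F [0.7 1.1 4.2] T [ 0.05 -0.06 -0.22] gap 51.0 gf 50.0
shift in tool [ 0.5 -0.3  3.4] turn rz 8.0
```

{"op": "move_arm", "data": {"commands": [[[0,0,0,0,0,-2,-1],[0,0,0,0,0,-2,-1],[0,0,0,0,0,-2,-1],[0,0,0,0,0,-2,-1],[0,0,0,0,0,0,-1]]]}}

```text
time_s: 12.93
tcp_pos: [516.5, -17.5, 105.5]
eef_rot: [0.248, 0.969, -0.0, 0.001]
wrist_force: [-0.4, 0.6, 5.2]
finger_gap: 51.1
gripper_force: 50.0
```

```bash
python3 -c "
from h import *
go(515.8,-17.3,102,135.3)"
```

```text
t 12.93 tcp [516.5 -17.5 105.5] yaw 151.3 tilt 0.12 q [-0.26  0.18  1.85 -0.    1.11 -1.33] F [-0.4  0.6  5.2] T [ 0.04  0.01 -0.19] gap 51.1 gf 50.0
shift in tool [ 0.7 -0.1  3.5] turn rz 16.0
```

{"op": "move_arm", "data": {"commands": [[[0,0,0,0,0,-3,-1],[0,0,0,0,0,-3,-1],[0,0,0,0,0,-3,-1],[0,0,0,0,0,-3,-1],[0,0,0,0,0,-3,-1],[0,0,0,0,0,-3,-1],[0,0,0,0,0,0,-1]]]}}

```text
time_s: 13.52
tcp_pos: [516.9, -17.8, 106.1]
eef_rot: [0.093, 0.996, -0.0, 0.002]
wrist_force: [0.3, -0.1, 8.0]
finger_gap: 51.0
gripper_force: 50.0
```

```bash
python3 -c "
from h import *
go(515.8,-17.3,102,135.3)"
```

```text
t 13.52 tcp [516.9 -17.8 106.1] yaw 169.4 tilt 0.18 q [-0.26  0.18  1.85 -0.    1.11 -1.65] F [ 0.3 -0.1  8. ] T [-0.02  0.12 -0.1 ] gap 51.0 gf 50.0
shift in tool [1.2 0.3 4.1] turn rz 34.1
```

Turning counter-clockwise loosens it: only 0.1–0.2 N m, with a growing upward push. I'll continue to about 58°.

{"op": "move_arm", "data": {"commands": [[[0,0,0,0,0,-3,-1],[0,0,0,0,0,-3,-1],[0,0,0,0,0,-3,-1],[0,0,0,0,0,-3,-1],[0,0,0,0,0,-3,-1],[0,0,0,0,0,-3,-1],[0,0,0,0,0,-3,-1],[0,0,0,0,0,-3,-1],[0,0,0,0,0,0,-1],[0,0,0,0,0,0,-1]]]}}

```text
time_s: 14.35
tcp_pos: [518.0, -17.9, 107.2]
eef_rot: [-0.115, 0.993, -0.001, 0.003]
wrist_force: [-0.8, 0.7, 12.8]
finger_gap: 50.8
gripper_force: 50.0
```

```bash
python3 - <<'E'
from h import *
go(515.8,-17.3,102,135.3)
p,d,W=wcloud("w8");z=W[...,2];r,g=p[...,0],p[...,1]
m=(r>60)&(g<0.4*r)&(d>0)&(np.hypot(W[...,0]-459,W[...,1]+2)<30)&(z>128);q=W[m]
if len(q):print("key",len(q),q.mean(0),cv2.minAreaRect(q[:,:2].astype(np.float32)),np.percentile(q[:,2],[5,50,95]))
E
```

```text
t 14.35 tcp [518.  -17.9 107.2] yaw -166.8 tilt 0.32 q [-0.26  0.18  1.85 -0.    1.11 -2.07] F [-0.8  0.7 12.8] T [ 0.09  0.01 -0.05] gap 50.8 gf 50.0
shift in tool [2.  1.1 5.2] turn rz 57.9
key 1969 [458.88688716  -8.12030532 138.28207515] ((459.1366882324219, -7.683794021606445), (12.083578109741211, 33.10718536376953), 75.11649322509766) [136.15024567 138.52039096 139.75096038]
```

{"op": "move_arm", "data": {"commands": [[[0,0,-2,0,0,0,-1],[0,0,-3,0,0,0,-1],[0,0,-5,0,0,0,-1],[0,0,0,0,0,0,-1]]]}}

```text
time_s: 14.73
tcp_pos: [515.7, -17.3, 115.0]
eef_rot: [-0.116, 0.993, -0.0, 0.0]
wrist_force: [0.1, -0.1, -1.1]
finger_gap: 51.0
gripper_force: 50.0
```

```bash
python3 - <<'E'
from h import *
go(515.8,-17.3,182,193)
p,d=read_camera("side");S=cloud("side",d);r,g=p[...,0].astype(int),p[...,1].astype(int)
m=(r>60)&(g<0.4*r)&(d>0)&(np.hypot(S[...,0]-459,S[...,1]+2)<35)&(S[...,2]>112);q=S[m]
if len(q):print("key",len(q),q.mean(0),cv2.minAreaRect(q[:,:2].astype(np.float32)),q[:,2].max())
E
```

```text
t 14.73 tcp [515.7 -17.3 115. ] yaw -166.7 tilt 0.02 q [-0.26  0.17  1.84 -0.    1.13 -2.07] F [ 0.1 -0.1 -1.1] T [ 0.01 -0.02  0.05] gap 51.0 gf 50.0
shift in tool [ -0.1  -0.  -67. ] turn rz 0.3
key 75 [455.46845598 -11.08199492 128.07391332] ((456.30401611328125, -11.658391952514648), (13.793902397155762, 31.991640090942383), 82.76994323730469) 139.0591257550643
```

{"op": "move_arm", "data": {"commands": [[[0,0,-8,0,0,0,-1],[0,0,-15,0,0,0,-1],[0,0,-20,0,0,0,-1],[0,0,-15,0,0,0,-1],[0,0,-7,0,0,0,-1],[0,0,0,0,0,0,-1],[0,0,0,0,0,0,-1]]]}}

```text
time_s: 15.37
tcp_pos: [515.5, -17.2, 179.3]
eef_rot: [-0.116, 0.993, -0.0, 0.0]
wrist_force: [-0.2, 0.1, -1.0]
finger_gap: 51.1
gripper_force: 50.0
```

```bash
python3 - <<'E'
from h import *
go(515.8,-17.3,182,193)
def rep(n,p,S,d):
    r,g=p[...,0].astype(int),p[...,1].astype(int)
    m=(r>60)&(g<0.45*r)&(d>0)&(np.hypot(S[...,0]-459,S[...,1]+2)<35)&(S[...,2]>109);q=S[m]
    print(n,len(q))
    if len(q)<10:return
    for lo,hi in((109,122),(122,133),(133,145)):
        k=q[(q[:,2]>lo)&(q[:,2]<hi)]
        if len(k)>5:print(lo,len(k),k.mean(0).round(1),cv2.minAreaRect(k[:,:2].astype(np.float32)))
p,d,W=wcloud("w9");rep("wrist",p,W,d)
for n in("side","top"):
    p,d=read_camera(n);rep(n,p,cloud(n,d),d);cv2.imwrite(f"pics/{n}9.png",p[:,:,::-1])
E
```

```text
t 15.37 tcp [515.5 -17.2 179.3] yaw -166.7 tilt 0.01 q [-0.26  0.08  1.79 -0.    1.27 -2.07] F [-0.2  0.1 -1. ] T [0.12 0.01 0.  ] gap 51.1 gf 50.0
shift in tool [-0.3 -0.1 -2.7] turn rz 0.3
wrist 842
133 841 [459.1  -7.2 138.5] ((459.1198425292969, -6.98006534576416), (12.197157859802246, 32.85310363769531), 73.15140533447266)
side 76
109 20 [454.6 -11.6 117.4] ((455.5546569824219, -11.452320098876953), (5.049382209777832, 29.16253089904785), 74.68303680419922)
122 26 [455.9 -12.7 127.1] ((455.0330810546875, -12.652801513671875), (6.840742111206055, 28.679027557373047), 69.73408508300781)
133 30 [455.  -10.4 136.4] ((455.66912841796875, -11.28471851348877), (15.22169017791748, 32.07432174682617), 82.34668731689453)
top 0
```

View pics/w9.png

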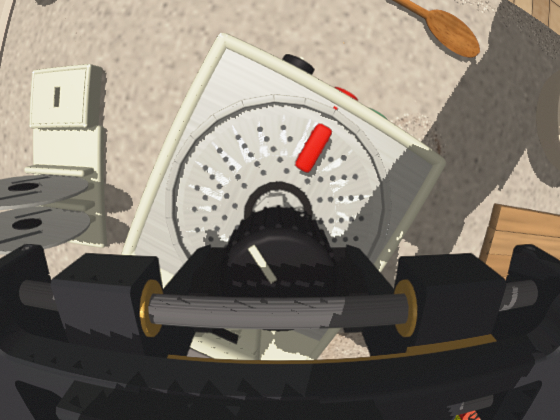

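```bash
python3 - <<'E'
from h import *
W=None
p,d,W9=wcloud("w10");z=W9[...,2]
r,g,b=p[...,0],p[...,1],p[...,2]
m=(r>90)&(g<0.5*r)&(d>0)&(np.abs(z-103)<8);m[:, :325]=False;m[120:]=False
v,u=np.nonzero(m);print("mark px",len(u),u.mean(),v.mean(),W9[m].mean(0))
# column top and deck front corners seen from here; rack slot block
m=(d>0)&(np.abs(z-31)<5)&(np.abs(W9[...,0]-460)<70)&(np.abs(W9[...,1]+290)<60)
print("rack block (expect ~ -75 region)",cv2.minAreaRect(W9[m][:,:2].astype(np.float32)))
# stud: points 120..140 near axis
m=(d>0)&(z>128)&(z<140)&(np.hypot(W9[...,0]-516,W9[...,1]+17)<14)
if m.any():print("stud",m.sum(),W9[m].mean(0))
def front(S,dd,zz):  # deck plane outline
    m=(dd>0)&(np.abs(zz-101)<4)&(np.abs(S[...,0]-500)<140)&(np.abs(S[...,1]+17)<125)
    return cv2.minAreaRect(S[m][:,:2].astype(np.float32))
q=W9[(d>0)&(z>96)&(z<112)&(W9[...,0]<520)&(np.abs(W9[...,0]-480)<110)&(np.abs(W9[...,1]+17)<125)]
h=cv2.convexHull(q[:,:2].astype(np.float32))[:,0];print(h[np.argmin(h[:,0])],h[np.argmax(h[:,1])],h[np.argmin(h[:,1])])
pm=cv2.imread("pics/w7.png").astype(int)
mm=(pm[...,2]>90)&(pm[...,1]<0.5*pm[...,2]);mm[:100]=False;mm[115:]=False;mm[:,:200]=False;mm[:,222:]=False
v,u=np.nonzero(mm);print("w7 mark px",len(u),u.mean(),v.mean())
# project w7 mark & key with w7 pose rebuilt from tool frame
c=get_calibration("wrist");s=sense();M=Ro.from_quat(s["eef_rot"]).as_matrix();R=cv2.Rodrigues(np.array(c["rvec"]))[0]
ct=M.T@(-R.T@np.array(c["tvec"]).ravel()-s["tcp_pos"]);Rt=M.T@R.T;K=c["camera_matrix"]
def ray(u,v,tcp,yaw,zz):
    a=np.radians(yaw);T=np.array([[np.cos(a),np.sin(a),0],[np.sin(a),-np.cos(a),0],[0,0,-1]])
    x,y=(u-K[0,2])/K[0,0],(v-K[1,2])/K[1,1];t=np.hypot(x,y);D=T@Rt@np.array([x/t*np.sin(t),y/t*np.sin(t),np.cos(t)])
    o=np.array(tcp)+T@ct;return o+D*(zz-o[2])/D[2]
print("mark w7",ray(211,108,(515,-17,150),135.1,102),"w9",ray(336,107,(515.5,-17.2,179.3),193.3,102))
print("key w7",ray(230,157,(515,-17,150),135.1,137),"w9",ray(314,147,(515.5,-17.2,179.3),193.3,137))
E
```

```text
mark px 7 334.57142857142856 108.71428571428571 [426.78889882   6.1482106  102.26264083]
rack block (expect ~ -75 region) ((461.3268737792969, -288.86334228515625), (72.6051025390625, 92.95156860351562), 7.675675392150879)
stud 29 [503.70385854 -21.37429279 128.96997189]
[387.02185 -88.55605] [453.38623 107.99955] [ 518.7064  -129.24084]
w7 mark px 9 210.22222222222223 108.44444444444444
mark w7 [426.84521633   7.16942576 102.        ] w9 [426.02571889   6.83898698 102.        ]
key w7 [460.7014104   -1.61281559 137.        ] w9 [458.64452461  -6.4310431  137.        ]
```

```bash
python3 - <<'E'
from h import *
ds=[];ps=[]
for i in range(8):
    p,d=read_camera("side");ds.append(d);ps.append(p.astype(float))
d=np.median(ds,0);p=np.mean(ps,0);S=cloud("side",d);r,g=p[...,0],p[...,1]
print("depth sd",np.std(ds,0)[200:320,250:350].mean())
m=(r>60)&(g<0.45*r)&(d>0)&(np.hypot(S[...,0]-459,S[...,1]+2)<35)&(S[...,2]>104)
m0=np.zeros_like(m)
a=np.radians(-15);ax=np.array([515.8,-17.4])
q=S[m];l=(q[:,:2]-ax)@np.array([[np.cos(a),-np.sin(a)],[np.sin(a),np.cos(a)]])  # machine frame
Q=np.c_[l,q[:,2]]
v,u=np.nonzero(m)
for vv in np.unique(v):
    k=Q[v==vv];print(vv,len(k),"u",u[v==vv].min(),u[v==vv].max(),k.mean(0).round(1),"bright",r[vv][u[v==vv]].mean().round(0))
E
```

```text
depth sd 15.021188
215 2 u 283 284 [-46.2  -3.5 138.1] bright 166.0
216 10 u 275 284 [-59.4  -6.3 137.7] bright 191.0
217 10 u 275 284 [-60.  -10.1 136.6] bright 179.0
218 10 u 275 284 [-60.3 -11.8 134. ] bright 111.0
219 10 u 275 284 [-60.1 -11.  129.5] bright 108.0
220 10 u 275 284 [-60.  -10.8 125.3] bright 111.0
221 10 u 275 284 [-59.8 -10.3 121. ] bright 109.0
222 10 u 275 284 [-59.7  -9.8 116.6] bright 107.0
223 4 u 275 278 [-69.2  -9.3 113.3] bright 105.0
```

```bash
python3 -c "
from h import *
go(515.8,-17.3,182,193)
print(sign_off())"
```

```text
t 15.97 tcp [515.6 -17.2 179.3] yaw -166.7 tilt 0.01 q [-0.26  0.08  1.79 -0.    1.27 -2.07] F [ 0.4 -0.6 -0.8] T [0.09 0.04 0.  ] gap 50.9 gf 50.0
shift in tool [-0.2 -0.1 -2.7] turn rz 0.3
the job is handed in; nothing more can be done
None
```

The job is handed in at 16 s without a verdict shown: the key stands in the slot leaning about 0.1 rad (its top moved about 5 mm when the cap turned; the limit is 0.25 rad), the cap came loose counter-clockwise (right-hand thread) and is held upright about 78 mm above the disc, and I allowed for finger ends about 25 mm short of the reported TCP after one empty grasp above the key.

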